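Refit the intake tube on the bait aerator

ROBOT

A 6-joint arm with a two-finger parallel gripper is mounted at the origin on the work surface. World frame = base frame: x ahead of the robot, y to its left, z up, the work surface at z = 0. Lengths are in m, angles in rad, forces in N, time in s.
With the tool pointing down it reaches from about 0.375 to 0.9 m from the base axis. Payload 3.1 kg.
Tool frame: the origin (TCP) lies on the centre line of the jaws, within the pads' length; the fingertips stand 8 mm ahead of it and the grasp point (between the pads) lies 11 mm behind it; z points along the fingers, y is the line along which they close (so a half turn about z gives the same grasp; the last joint's range is limited). The gripper opens to 85 mm and grips with 20 to 120 N. Pads are 22 mm wide; open, the fingers measure 114 mm over their backs; the gripper's body (76 mm by 85 mm) begins 54 mm behind the grasp point. The pads swing forward as they close: fully open they stand 13 mm farther back than shut.
Start: joints at [-1.371, 0.527, 1.433, -0, 1.181, -0.178], TCP at [0.231, -0.581, 0.239] pointing down, gripper open.
Joint ranges: [-3.08, 3.08], [-0.75, 2.2], [0.22, 2.44], [-1.43, 4.57], [0, 2.65], [-2.85, 2.85]. Speed limits (rad/s): [2.79, 2.79, 3.14, 3.14, 3.14, 3.14].

INTERFACE

Orientations are given as a unit quaternion [x, y, z, w].
In Python, from station import * gives the robot as it stands.
- The arm moves only by the tool play_rows, never from a script. Its argument "rows" is a list of rows, each a list of 3 entries, a list of its own where there are three numbers: the turn, a rotation vector about the tool's x, y, z in degrees, then the shift along the tool's x, y, z in mm, then the closure, from 0 (fully open) to 1 (shut). In form: [[[ax, ay, az], [dx, dy, dz], jaw], ...]. A call has 1 to 12 rows; each row shifts and turns the commanded pose from where the row before left it, along the tool's axes as they then stand; what a row does not reach is not made up. A row lasts 1/12 s, in which the tool goes at most 41.7 mm and 7.16 degrees, less where a joint would pass 70% of its speed; a pose out of reach is approached as far as the arm can. A call with a gripper value outside its range is refused whole. The fingers move at their own pace and stop on an object; "grip_force" is the grip in N (left out, the last holds). Time passes only in rows, so rows that do not move let the fingers close. It gives the time, the measured TCP pose, the force, the opening and the grip force at its end, in the units of the state.
- sense(): the state, without advancing time (a new reading comes with each control period).
- snapshot(name): name is "side" or "top" or "wrist"; returns (picture, depth): 384x512x3 uint8, red, green, blue; 384x512 float32, m along the optical axis (not along the pixel's ray), 0 where there is no reading.
- get_calibration(name): a dict with "vfov" (degrees; the focal length in pixels is half the picture's height over the tangent of half this angle, whatever the lens; pixels are square), "cx", "cy" (the principal point, pixels), "k1" (the pictures are not rectified: a ray, as slopes to the right and down, at radius r is drawn at 1 + k1 r^2 times it, then the intrinsics apply), "xyz" and "attitude" of the camera in the world. Camera axes: x right, y down, z forward; pixel columns grow to the right and rows downward; lengths in m; the calibration is good to about 2 mm. A picture is of the moment at which its call begins: read the wrist's pose just before it. get_calibration takes no time and is no camera call; for the wrist camera it gives the pose at the moment of the call.
- sign_off(): hands the job in; it is judged then, once.
The state is a dict: "t": time; "q": joint angles; "qd": joint speeds; "tau": joint torques, N m; "tcp_pos": TCP position; "tool_rot": TCP orientation; "force": force on the tool from outside, world axes, zero at the start; "ft_torque": the same for the moment, N m; "finger_gap": opening from 0.0 (shut) to 1.0 (fully open); "gripper_force": force on a finger pad.
Only numpy, scipy, OpenCV 4.12 (cv2) and the standard library are available. Lean on these libraries where they do the work, as an engineer would, in place of code of your own. Each camera call takes 0.05 s, during which the arm holds its last target. There are 200 camera calls.

TASK

Take the longer of the two aluminium tubes out of the wooden drying stand and push it, foot down, into the black push-fit collet of the bait aerator, past the resistance of the seal until it bottoms fully home. Let go of it so that it stands upright in the collet. Leave the shorter tube in its stand and do not push the other things on the table about.

Things in the scene. Friction and masses are not known exactly. Their poses are not given: they have to be found in the camera images.
- long_tube_mid (a point): Centre (half-way up) of the longer, loose, plain aluminium tube: 26 mm outside diameter, 150 mm long, about 75 g, standing upright in one of the two pockets of the stand, its foot 10 mm above the table. A 3 mm wide dark line runs round it 44 to 47 mm above its foot; when the tube is fully home the line's lower edge meets the collet mouth. Its z axis points up along the tube.
- long_tube_foot (a point): Centre of the lower end of the longer tube, 75 mm below its middle.
- short_tube_mid (a point): Centre (half-way up) of the shorter aluminium tube, a spare: 26 mm diameter, 95 mm long, no line, upright in the other pocket of the stand. It stays there.
- stand: Fixed wooden drying stand, a block 50 mm (its x) by 150 mm (its y) and 35 mm high; origin at the centre of its underside. Two round pockets 32 mm wide and 25 mm deep, centred 45 mm either side of the origin along its y. Either pocket may hold the longer tube.
- aerator: Fixed bait aerator: grey pump housing 130 mm (its x) by 90 mm (its y), 30 mm high, origin at the centre of its underside. A motor dome of 56 mm diameter, its top 52 mm above the table, is centred at x = -33 mm; the black upright collet is at x = +30 mm.
- collet_mouth (a point): Centre of the mouth of the collet, 80 mm above the table, opening upward. The rim is 51 mm across; a funnel 6 mm deep narrows from 36 mm to a 29 mm round bore. A tube slides in freely for 28 mm below the mouth, meets the seal, and must then be pushed 16 mm more to bottom 44 mm below the mouth. z points up, along the bore.
- seal (a joint): How far the rubber seal in the collet has been pushed down, m: 0 untouched, 0.016 bottomed at a hard stop. It takes about 9 N all the way (the tube's weight does not move it) and stays where it is left, without springing back. Only the tube is to push it.
- lure_plate: White melamine plate, 170 mm across, with three crank lures; loose bystander. Origin under its centre.
- tumbler: Stainless tea tumbler, 72 mm across, 95 mm high; loose bystander. Origin under its centre.
- tackle_case: Yellow tackle case, 80 x 120 mm, 35 mm high; loose bystander. Origin under its centre.
- fish_gripper: Steel fish gripper about 200 mm long, 16 mm high, lying along its y; loose bystander. Origin near its middle, at table height.

How it is judged:
By the outcome, as a careful person would: the job done as asked, in the order asked, and still so for the second after the job is handed in, with the robot touching nothing.
It also fails if it takes over 38 s, if anything falls off the work surface, if the arm or the gripper's body presses on something with over 40 N, if the wrist force passes 120 N, or if a joint passes its speed limit or range.

## Working session

There is one attempt and no reset: what is moved stays moved. The work goes in short steps, Python scripts to look and compute and a tool call to move; the robot and the scene stay as the last step left them, time stands still between calls to the robot, and variables do not carry over. Pictures are saved under pics/ and viewed, at most 10 in all, crops included, and the job is handed in when it is done.

Besides the shell and the picture viewer there is one more tool, called after ">>>" as a command line: name --argument value ..., lists and objects as JSON in quotes. play_rows: Moves the arm, as the interface text tells. Its arguments: {"type":"object","properties":{"rows":{"type":"array","items":{"type":"array"}},"grip_force":{"type":"number"}},"required":["rows"]}

```bash
mkdir -p pics
cat > h.py <<'E'
from station import *
import numpy as np, cv2
from scipy.spatial.transform import Rotation as R
def cam(n):
    c=get_calibration(n); c['f']=192/np.tan(np.radians(c['vfov'])/2); return c
def rot(c):
    a=np.array(c['attitude']); return R.from_quat(a).as_matrix() if a.size==4 else a.reshape(3,3)
def rays(c,uv):
    K=np.array([[c['f'],0,c['cx']],[0,c['f'],c['cy']],[0,0,1.]])
    p=cv2.undistortPoints(np.array(uv,float).reshape(-1,1,2),K,np.array([c['k1'],0,0,0,0.])).reshape(-1,2)
    return np.c_[p,np.ones(len(p))]
def atz(c,uv,z):
    d=rays(c,uv)@rot(c).T; o=np.array(c['xyz']); return o+d*((z-o[2])/d[:,2])[:,None]
def cloud(c,dep):
    v,u=np.mgrid[0:384,0:512]; r=rays(c,np.c_[u.ravel(),v.ravel()])*dep.reshape(-1,1)
    return (r@rot(c).T+np.array(c['xyz'])).reshape(384,512,3)
E
python3 - <<'E'
from h import *
for n in('top','side'):
    c=cam(n);print(n,c);p,d=snapshot(n);np.save(n+'d.npy',d);cv2.imwrite(f'pics/{n}.png',cv2.resize(p[:,:,::-1],(768,576),interpolation=cv2.INTER_CUBIC))
s=sense();print(s)
E
```

```text
top {'vfov': 55.08782782600242, 'cx': 259.63560703484967, 'cy': 193.62350702457377, 'k1': 0.04181069307471171, 'xyz': array([0.55856152, 0.01696434, 1.00565483]), 'attitude': array([ 0.70889919, -0.70473022,  0.01960714, -0.02080442]), 'f': np.float64(368.1393915492047)}
side {'vfov': 52.49420141109109, 'cx': 253.89340152651565, 'cy': 204.35806860620752, 'k1': -0.029436794360792967, 'xyz': array([0.47291029, 0.58875264, 0.59060909]), 'attitude': array([-0.12816122,  0.90426368, -0.40377325,  0.05337651]), 'f': np.float64(389.38715628663556)}
{'t': 0.1, 'q': array([-1.37048941e+00,  5.28378892e-01,  1.43378835e+00,  3.75742317e-06,
        1.18141323e+00, -1.78511011e-01]), 'qd': array([-5.49634254e-04, -1.20187172e-03, -1.53354469e-03, -1.36654792e-03,
       -5.41052710e-04, -5.00960516e-05]), 'tau': array([-2.08913002e-04, -4.43304384e+01, -1.78586125e+01, -2.75011007e-04,
        3.86019688e-03,  5.15565318e-06]), 'tcp_pos': array([ 0.23103185, -0.58004437,  0.23842346]), 'tool_rot': array([ 9.82115336e-01,  1.88277665e-01, -9.09406836e-06, -9.93866709e-04]), 'force': array([-0.73506794,  0.00622016,  0.02792799]), 'ft_torque': array([-0.00464199, -0.02025068,  0.00324324]), 'gripper_force': 0.0, 'finger_gap': 0.9989789407006865}
```

View pics/top.png

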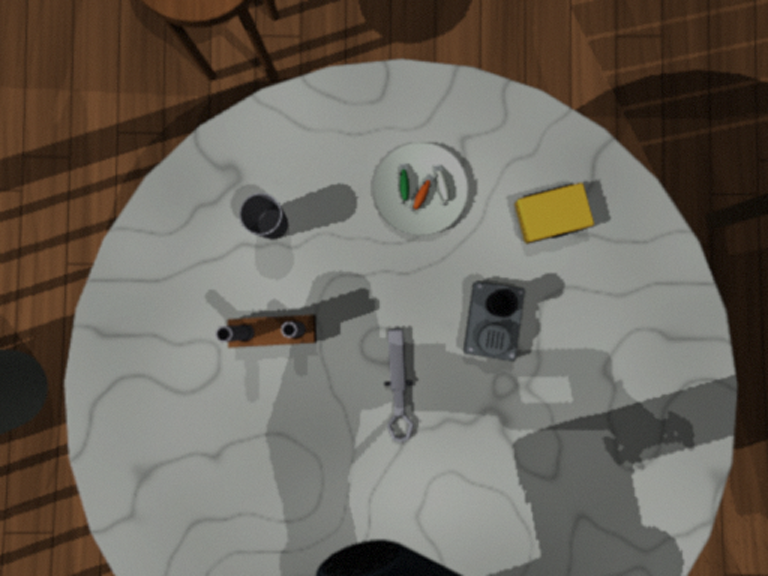

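View pics/side.png

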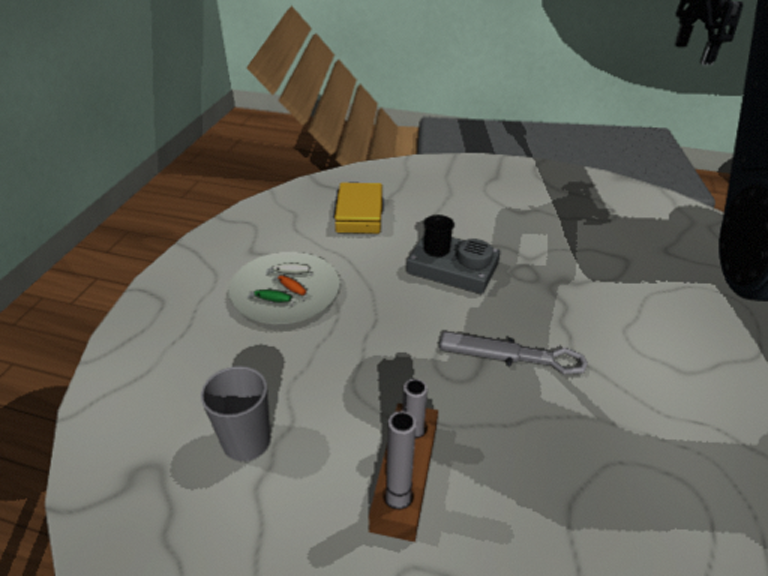

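The top view shows the long tube's top end at about (224,334), the short tube at (291,329) and the collet mouth at (502,301). In the side view the long tube's top is at (402,422), its line at about (398,490), and the collet mouth at (438,223).

Run:
```python
from h import *
s=lambda L:[((a+.5)*2/3-.5,(b+.5)*2/3-.5) for a,b in L]
t=cam('top');sd=cam('side')
print('tube top',atz(t,s([(224,334)]),.16),atz(sd,s([(402,422)]),.16))
print('short top',atz(t,s([(291,329)]),.105),atz(sd,s([(415,387)]),.105))
print('collet',atz(t,s([(502,301)]),.08),atz(sd,s([(438,222)]),.08))
print('stand corners',atz(t,s([(228,318),(314,316),(316,343),(229,347)]),.035)[:,:2])
print('dome',atz(t,s([(494,338)]),.052))
for n,c in(('top',t),('side',sd)):
    P=cloud(c,np.load(n+'d.npy'))
    for nm,ctr,lo,hi in(('tube',atz(t,s([(224,334)]),.16)[0],.12,.175),('short',atz(t,s([(291,329)]),.105)[0],.06,.12),('rim',atz(t,s([(502,301)]),.08)[0],.072,.09)):
        m=(np.hypot(P[...,0]-ctr[0],P[...,1]-ctr[1])<.035)&(P[...,2]>lo)&(P[...,2]<hi)
        q=P[m]; 
        if len(q): print(n,nm,len(q),q.mean(0),q.min(0),q.max(0))
```

```text
tube top [[0.5394509  0.27029612 0.16      ]] [[0.54070972 0.27180811 0.16      ]]
short top [[0.54678492 0.17868023 0.105     ]] [[0.54747676 0.18237226 0.105     ]]
collet [[ 0.59533097 -0.16937234  0.08      ]] [[ 0.59491492 -0.17469818  0.08      ]]
stand corners [[0.56456124 0.30147642]
 [0.56882407 0.15135739]
 [0.52166713 0.14717549]
 [0.51406475 0.29850896]]
dome [[ 0.53276488 -0.16090085  0.052     ]]
top tube 145 [0.54074386 0.26704439 0.15396284] [0.52812873 0.25801029 0.12015496] [0.55200471 0.28324147 0.16475826]
top short 115 [0.5468856  0.17982101 0.100338  ] [0.53466697 0.16991964 0.06238724] [0.55940435 0.19522956 0.11063529]
top rim 193 [ 0.59326059 -0.17152765  0.07984397] [ 0.56896854 -0.1933017   0.07285192] [ 0.61686209 -0.1476078   0.08537162]
side tube 537 [0.54020088 0.27806622 0.14844407] [0.52842795 0.26007465 0.12004886] [0.55399194 0.28605189 0.16283505]
side short 369 [0.54604342 0.18914159 0.09363929] [0.53503597 0.17160645 0.06058692] [0.56069321 0.19731752 0.10800096]
side rim 182 [ 0.59379    -0.17034712  0.07840385] [ 0.5700308  -0.19728625  0.07205416] [ 0.61768291 -0.14426354  0.08356008]
```

>>> play_rows --rows '[[[0,0,-6.83],[0,0,0],0],[[0,0,-6.83],[0,0,0],0],[[0,0,-6.83],[0,0,0],0],[[0,0,-6.83],[0,0,0],0],[[0,0,-6.83],[0,0,0],0],[[0,0,-6.83],[0,0,0],0],[[0,0,-6.83],[0,0,0],0],[[0,0,-6.83],[0,0,0],0],[[0,0,-6.83],[0,0,0],0],[[0,0,-6.83],[0,0,0],0],[[0,0,0],[0,10,0],0],[[0,0,0],[20,15,0],0]]'

```text
t: 1.1
tcp_pos: [0.2556, -0.5641, 0.2391]
tool_rot: [0.709, 0.705, -0.001, 0.002]
force: [0.8, -0.5, 0.2]
finger_gap: 0.999
gripper_force: 0.0
```

>>> play_rows --rows '[[[0,0,0],[34.6,14.2,0],0],[[0,0,0],[34.6,14.2,0],0],[[0,0,0],[34.6,14.2,0],0],[[0,0,0],[34.6,14.2,0],0],[[0,0,0],[34.6,14.2,0],0],[[0,0,0],[34.6,14.2,0],0],[[0,0,0],[34.6,14.2,0],0],[[0,0,0],[34.6,14.2,0],0],[[0,0,0],[34.6,14.2,0],0],[[0,0,0],[34.6,14.2,0],0],[[0,0,0],[34.6,14.2,0],0],[[0,0,0],[34.6,14.2,0],0]]'

```text
t: 2.1
tcp_pos: [0.4272, -0.1433, 0.2394]
tool_rot: [0.708, 0.706, 0.0, 0.0]
force: [1.4, -0.2, 0.2]
finger_gap: 1.0
gripper_force: 0.0
```

>>> play_rows --rows '[[[0,0,0],[34.6,10,0],0],[[0,0,0],[34.6,10,0],0],[[0,0,0],[34.6,10,0],0],[[0,0,0],[34.6,10,0],0],[[0,0,0],[34.6,10,0],0],[[0,0,0],[34.6,10,0],0],[[0,0,0],[34.6,10,0],0],[[0,0,0],[34.6,10,0],0],[[0,0,0],[34.6,10,0],0],[[0,0,0],[34.6,10,0],0],[[0,0,0],[34.6,10,0],0],[[0,0,0],[0,0,0],0]]'

```text
t: 3.1
tcp_pos: [0.5381, 0.2417, 0.2393]
tool_rot: [0.706, 0.708, 0.003, -0.0]
force: [0.8, 0.5, -0.2]
finger_gap: 0.997
gripper_force: 0.0
```

```bash
cat > w.py <<'E'
from h import *
import sys
c=cam('wrist');s=sense();p,d=snapshot('wrist');n=sys.argv[1];np.save(n+'.npy',d)
cv2.imwrite(f'pics/{n}.png',cv2.resize(p[:,:,::-1],(768,576),interpolation=cv2.INTER_CUBIC))
print(s['t'],s['tcp_pos'],s['q'].round(3),s['force'],R.from_quat(s['tool_rot']).as_matrix().round(4).tolist(),s['finger_gap'],s['gripper_force'])
print(c['xyz'])
P=cloud(c,d)
for nm,ctr,r,lo,hi in(('tube',(.54,.271),.03,.15,.17),('short',(.547,.18),.03,.095,.115),('rim',(.594,-.171),.035,.07,.09)):
    m=(np.hypot(P[...,0]-ctr[0],P[...,1]-ctr[1])<r)&(P[...,2]>lo)&(P[...,2]<hi);q=P[m]
    if len(q)>20: print(nm,len(q),q.mean(0),(q.min(0)+q.max(0))/2,q.max(0)-q.min(0))
E
python3 w.py w1
```

```text
3.1 [0.53809226 0.24170723 0.23929368] [0.231 0.478 1.527 0.003 1.133 0.228] [ 0.8074465   0.46545793 -0.24761886] [[-0.0019, 1.0, 0.0034], [1.0, 0.0019, 0.0039], [0.0039, 0.0034, -1.0]] 0.9971389655942949 0.0
[0.53746767 0.32250063 0.37220676]
tube 1253 [0.54036933 0.27183667 0.15782301] [0.54035726 0.27101903 0.15510482] [0.02528805 0.02560736 0.00989609]
short 688 [0.54670219 0.18387342 0.10243163] [0.5470777  0.18244987 0.10020228] [0.02484385 0.02605885 0.01037466]
```

View pics/w1.png

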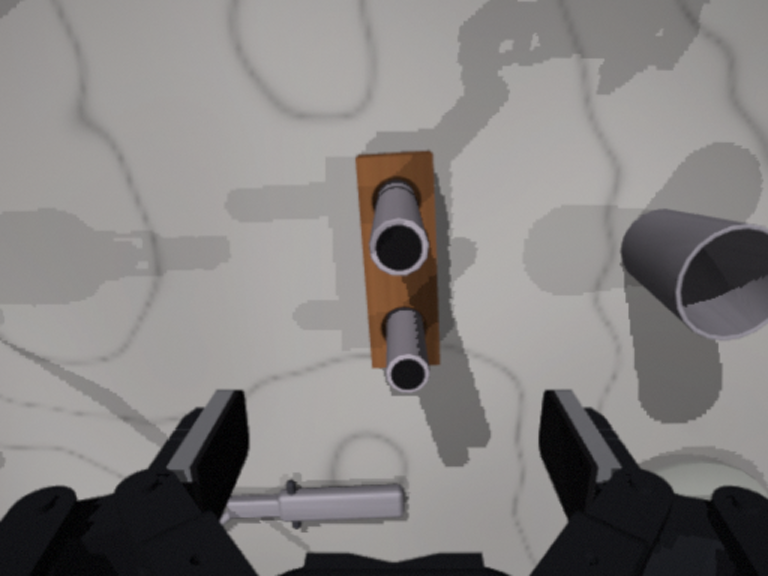

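The wrist view confirms the line on the far tube (near 397,190), whose top is at (399,248). Depth puts it at (0.5404, 0.271). The jaws straddle it along x, with the short tube clear.

>>> play_rows --rows '[[[0,0,0],[15,1,0],0],[[0,0,0],[11,1,0],0],[[0,0,0],[0,0,0],0],[[0,0,0],[0,0,0],0],[[0,0,0],[0,0,0],0]]'

```text
t: 3.57
tcp_pos: [0.5383, 0.2605, 0.2393]
tool_rot: [0.707, 0.707, -0.0, 0.0]
force: [-0.5, -0.0, 0.5]
finger_gap: 1.002
gripper_force: 0.0
```

>>> play_rows --rows '[[[0,0,0],[10.5,2,0],0],[[0,0,0],[0,0,0],0],[[0,0,0],[0,0,20],0],[[0,0,0],[0,0,20],0],[[0,0,0],[0,0,20],0],[[0,0,0],[0,0,20],0],[[0,0,0],[0,0,20],0],[[0,0,0],[0,0,10],0],[[0,0,0],[0,0,10],0],[[0,0,0],[0,0,0],0],[[0,0,0],[0,0,0],0],[[0,0,0],[0,0,0],0]]'

```text
t: 4.57
tcp_pos: [0.5414, 0.2719, 0.1203]
tool_rot: [0.707, 0.707, 0.001, 0.001]
force: [-0.6, -0.1, -0.5]
finger_gap: 1.0
gripper_force: 0.0
```

>>> play_rows --rows '[[[0,0,0],[0,0,0],0.5],[[0,0,0],[0,0,0],0.6],[[0,0,0],[0,0,0],0.7],[[0,0,0],[0,0,0],0.8],[[0,0,0],[0,0,0],0.9],[[0,0,0],[0,0,0],1],[[0,0,0],[0,0,0],1],[[0,0,0],[0,0,0],1],[[0,0,0],[0,0,0],1]]' --grip_force 60

```text
t: 5.32
tcp_pos: [0.5408, 0.2718, 0.1198]
tool_rot: [0.707, 0.707, 0.0, 0.0]
force: [-0.6, -0.0, 4.7]
finger_gap: 0.285
gripper_force: 58.8
```

>>> play_rows --rows '[[[0,0,0],[0,0,-5],1],[[0,0,0],[0,0,-10],1],[[0,0,0],[0,0,-20],1],[[0,0,0],[0,0,-20],1],[[0,0,0],[0,0,-20],1],[[0,0,0],[0,0,-20],1],[[0,0,0],[0,0,-20],1],[[0,0,0],[0,0,-15],1],[[0,0,0],[0,0,0],1],[[0,0,0],[-10,0,0],1],[[0,0,0],[-20,0,0],1],[[0,0,0],[-23,3,0],1]]'

```text
t: 6.32
tcp_pos: [0.5415, 0.2182, 0.2476]
tool_rot: [0.706, 0.708, -0.002, -0.001]
force: [-0.5, 0.2, -1.5]
finger_gap: 0.289
gripper_force: 58.9
```

>>> play_rows --rows '[[[0,0,0],[-30,4,0],1],[[0,0,0],[-30,4,0],1],[[0,0,0],[-30,4,0],1],[[0,0,0],[-30,4,0],1],[[0,0,0],[-30,4,0],1],[[0,0,0],[-30,4,0],1],[[0,0,0],[-30,4,0],1],[[0,0,0],[-30,4,0],1],[[0,0,0],[-30,4,0],1],[[0,0,0],[-30,4,0],1],[[0,0,0],[-20,2,0],1],[[0,0,0],[-10,0,0],1]]'

```text
t: 7.32
tcp_pos: [0.5846, -0.1147, 0.2475]
tool_rot: [0.708, 0.706, -0.001, -0.001]
force: [0.2, 0.9, 0.0]
finger_gap: 0.291
gripper_force: 58.9
```

>>> play_rows --rows '[[[0,0,0],[0,0,0],1],[[0,0,0],[0,0,0],1],[[0,0,0],[0,0,0],1]]'

```text
t: 7.57
tcp_pos: [0.5847, -0.11, 0.2486]
tool_rot: [0.707, 0.707, -0.0, -0.001]
force: [-1.2, -0.2, -1.5]
finger_gap: 0.286
gripper_force: 58.9
```

```bash
python3 w.py w2
```

```text
7.5667 [ 0.58466155 -0.1099506   0.24862421] [-3.740e-01  4.770e-01  1.499e+00  1.000e-03  1.168e+00 -3.750e-01] [-1.17641995 -0.24613781 -1.46933527] [[-0.0008, 1.0, -0.0019], [1.0, 0.0008, 0.0014], [0.0014, -0.0019, -1.0]] 0.2864381326773896 58.908435702323914
[ 0.58482881 -0.02883873  0.38132835]
rim 283 [ 0.61111791 -0.16863278  0.07686507] [ 0.61099775 -0.16984933  0.07503974] [0.01240574 0.03762953 0.00929724]
```

View pics/w2.png

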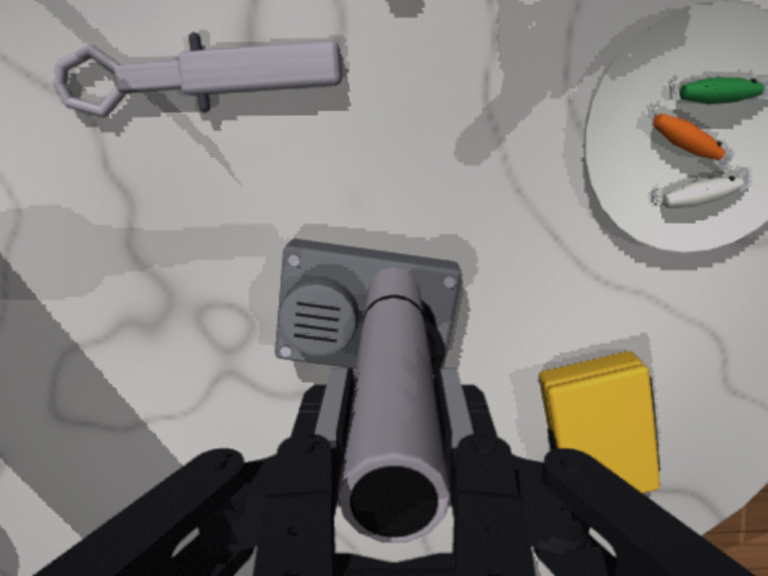

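The tube is held upright between the jaws, with its line near (395,302) and its foot hidden down at about (395,270). The collet lies behind it. I'll fit the tube axis to check the tilt and the foot position.

```bash
cat > ax.py <<'E'
from h import *
from scipy.optimize import least_squares
s=sense();t=s['tcp_pos'];print(t)
for n in('wrist','side'):
    c=cam(n);p,d=snapshot(n);P=cloud(c,d).reshape(-1,3)
    zl,zh=t[2]-.12,t[2]-.012
    q=P[(np.hypot(P[:,0]-t[0],P[:,1]-t[1])<.028)&(P[:,2]>zl)&(P[:,2]<zh)]
    f=lambda a:np.hypot(q[:,0]-a[0]-a[2]*(q[:,2]-t[2]+.11),q[:,1]-a[1]-a[3]*(q[:,2]-t[2]+.11))-.013
    r=least_squares(f,[t[0],t[1],0,0],loss='soft_l1',f_scale=.001)
    print(n,len(q),'xy at 0.11 below tcp',r.x[:2],'slopes deg',np.degrees(r.x[2:]),np.abs(f(r.x)).mean(),'minz',q[:,2].min())
    g=P[(np.hypot(P[:,0]-.594,P[:,1]+.171)<.035)&(P[:,2]>.04)&(P[:,2]<.07)]
    f2=lambda a:np.hypot(g[:,0]-a[0],g[:,1]-a[1])-.0255
    if len(g)>30:
        r=least_squares(f2,[.594,-.171],loss='soft_l1',f_scale=.001);print(' collet cyl',len(g),r.x,np.abs(f2(r.x)).mean())
E
python3 ax.py
```

```text
[ 0.58489443 -0.10973265  0.24889292]
wrist 2395 xy at 0.11 below tcp [ 0.58459085 -0.11076613] slopes deg [ 0.12394466 -0.13502185] 0.00019705835320367059 minz 0.13760580751230378
 collet cyl 63 [ 0.59011337 -0.17427589] 0.00015616281819960515
side 533 xy at 0.11 below tcp [ 0.5858952  -0.10969601] slopes deg [-0.1270109  -0.20132199] 0.0007190451386395978 minz 0.13976537789127208
 collet cyl 235 [ 0.59478121 -0.17454237] 0.003266527919872378
```

>>> play_rows --rows '[[[0,0,0],[-15,4,0],1],[[0,0,0],[-25,4,0],1],[[0,0,0],[-30,0,0],1],[[0,0,0],[-30,0,0],1],[[0,0,0],[-25,0,0],1],[[0,0,0],[-15,0,0],1],[[0,0,0],[0,0,0],1],[[0,0,0],[0,0,0],1],[[0,0,0],[0,0,0],1]]'

```text
t: 8.47
tcp_pos: [0.5934, -0.2502, 0.2491]
tool_rot: [0.707, 0.707, 0.0, -0.001]
force: [-0.7, 0.4, 0.2]
finger_gap: 0.29
gripper_force: 58.9
```

```bash
python3 w.py w3; python3 ax.py
```

```text
8.4667 [ 0.59335692 -0.25015477  0.2491246 ] [-5.730e-01  5.440e-01  1.371e+00  1.000e-03  1.228e+00 -5.740e-01] [-0.68304339  0.3817107   0.17969193] [[-0.0007, 1.0, -0.0007], [1.0, 0.0007, 0.0013], [0.0013, -0.0007, -1.0]] 0.28970386293037287 58.915958404541016
[ 0.59338476 -0.16903113  0.38180937]
rim 1815 [ 0.59307637 -0.17099973  0.07646493] [ 0.5932511  -0.17177892  0.07514896] [0.04868388 0.04899685 0.01020213]
[ 0.59341703 -0.24981767  0.24919476]
wrist 2399 xy at 0.11 below tcp [ 0.59320751 -0.25086638] slopes deg [ 0.08774802 -0.106034  ] 0.00019412297143344255 minz 0.1382056003142841
 collet cyl 742 [ 0.61410789 -0.16058263] 0.005893978852579574
side 439 xy at 0.11 below tcp [ 0.59412679 -0.25035812] slopes deg [ 0.01234499 -0.02380867] 0.0009340051301926539 minz 0.13879875589959384
 collet cyl 240 [ 0.59474355 -0.17473083] 0.003313260993956178
```

View pics/w3.png

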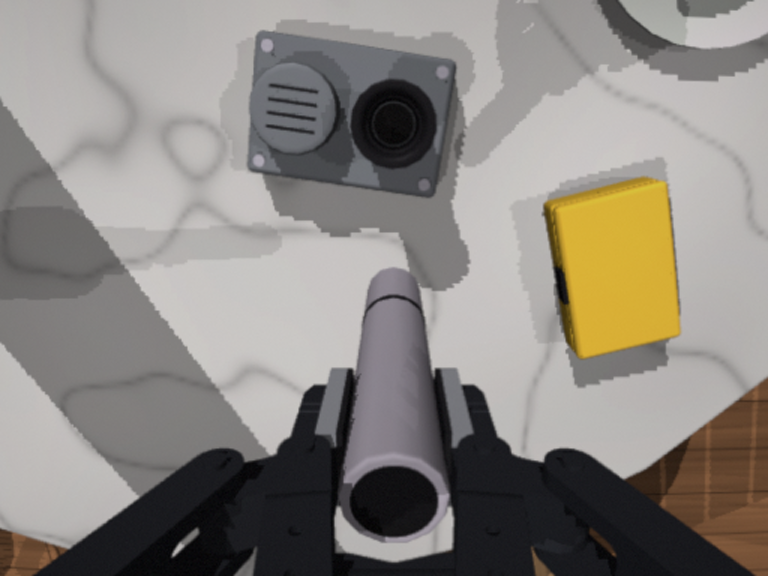

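The collet bore is plainly visible, centred near (393,122). Wrist depth puts it at (0.593, -0.1715), so the foot needs about +79 mm in tool x and nothing in y.

>>> play_rows --rows '[[[0,0,0],[15,0,0],1],[[0,0,0],[25,0,0],1],[[0,0,0],[24,0,0],1],[[0,0,0],[15,0,0],1],[[0,0,0],[0,0,0],1],[[0,0,0],[0,0,0],1],[[0,0,0],[0,0,20],1],[[0,0,0],[0,0,15],1],[[0,0,0],[0,0,10],1],[[0,0,0],[0,0,5],1],[[0,0,0],[0,0,0],1],[[0,0,0],[0,0,0],1]]'

```text
t: 9.62
tcp_pos: [0.5938, -0.173, 0.1994]
tool_rot: [0.707, 0.707, -0.0, 0.0]
force: [0.5, 0.4, -0.2]
finger_gap: 0.286
gripper_force: 58.9
```

```bash
python3 w.py w4; python3 ax.py
```

```text
9.6167 [ 0.59379122 -0.1729531   0.19941817] [-0.464  0.564  1.49  -0.     1.087 -0.463] [ 0.49303757  0.43101168 -0.16701815] [[0.0004, 1.0, 0.0003], [1.0, -0.0004, -0.0003], [-0.0003, 0.0003, -1.0]] 0.2863435089097586 58.93780589103699
[ 0.59379126 -0.09160792  0.33198549]
rim 1367 [ 0.59268775 -0.16542502  0.0768985 ] [ 0.59275862 -0.16862621  0.08006853] [0.04839695 0.04297548 0.01977702]
[ 0.59409667 -0.17299709  0.19994233]
wrist 2406 xy at 0.11 below tcp [ 0.59407222 -0.17420378] slopes deg [-0.03800611 -0.03208512] 0.000194481022765542 minz 0.08880661496024869
 collet cyl 637 [ 0.60366149 -0.18614966] 0.007268837495509323
side 493 xy at 0.11 below tcp [ 0.59488887 -0.17250091] slopes deg [ 0.16656607 -0.61308477] 0.0018766169722638855 minz 0.07996726654598252
 collet cyl 235 [ 0.59540625 -0.17443466] 0.003409097979880281
```

>>> play_rows --rows '[[[0,0,0],[2.2,-0.8,0],1],[[0,0,0],[0,0,0],1],[[0,0,0],[0,0,4],1],[[0,0,0],[0,0,4],1],[[0,0,0],[0,0,4],1],[[0,0,0],[0,0,4],1],[[0,0,0],[0,0,4],1],[[0,0,0],[0,0,2],1],[[0,0,0],[0,0,0],1],[[0,0,0],[0,0,0],1]]'

```text
t: 10.6
tcp_pos: [0.5927, -0.1701, 0.177]
tool_rot: [0.707, 0.707, -0.0, -0.0]
force: [0.6, 0.5, -0.3]
finger_gap: 0.288
gripper_force: 58.9
```

>>> play_rows --rows '[[[0,0,0],[0,0,4],1],[[0,0,0],[0,0,4],1],[[0,0,0],[0,0,4],1],[[0,0,0],[0,0,3],1],[[0,0,0],[0,0,3],1],[[0,0,0],[0,0,0],1],[[0,0,0],[0,0,0],1]]' --grip_force 80

```text
t: 11.18
tcp_pos: [0.5925, -0.1701, 0.1595]
tool_rot: [0.707, 0.707, -0.0, -0.0]
force: [-0.7, 0.6, 1.8]
finger_gap: 0.287
gripper_force: 79.1
```

>>> play_rows --rows '[[[0,0,0],[0,0,2],1],[[0,0,0],[0,0,2],1],[[0,0,0],[0,0,2],1],[[0,0,0],[0,0,2],1],[[0,0,0],[0,0,0],1]]'

```text
t: 11.6
tcp_pos: [0.5926, -0.1701, 0.1522]
tool_rot: [0.707, 0.707, -0.0, 0.0]
force: [-2.6, 0.5, 5.6]
finger_gap: 0.284
gripper_force: 79.2
```

>>> play_rows --rows '[[[0,0,0],[0,0,2],1],[[0,0,0],[0,0,1],1],[[0,0,0],[0,0,1],1],[[0,0,0],[0,0,0],1]]'

```text
t: 11.93
tcp_pos: [0.5926, -0.1701, 0.1483]
tool_rot: [0.707, 0.707, -0.0, 0.0]
force: [-2.1, 0.9, 7.1]
finger_gap: 0.281
gripper_force: 79.2
```

>>> play_rows --rows '[[[0,0,0],[0,0,1],1],[[0,0,0],[0,0,1],1],[[0,0,0],[0,0,0],1]]'

```text
t: 12.18
tcp_pos: [0.5926, -0.1701, 0.1464]
tool_rot: [0.707, 0.707, -0.0, 0.0]
force: [-1.9, 1.1, 7.0]
finger_gap: 0.281
gripper_force: 79.2
```

>>> play_rows --rows '[[[0,0,0],[0,0,1],1],[[0,0,0],[0,0,1],1],[[0,0,0],[0,0,0],1]]'

```text
t: 12.43
tcp_pos: [0.5928, -0.1703, 0.1458]
tool_rot: [0.707, 0.707, -0.0, 0.0]
force: [-4.0, 1.4, 13.9]
finger_gap: 0.285
gripper_force: 80.2
```

>>> play_rows --rows '[[[0,0,0],[0,0,1],1],[[0,0,0],[0,0,1],1],[[0,0,0],[0,0,0],1]]'

```text
t: 12.68
tcp_pos: [0.5929, -0.1704, 0.1457]
tool_rot: [0.707, 0.707, -0.0, 0.001]
force: [-5.4, 1.8, 23.8]
finger_gap: 0.286
gripper_force: 81.3
```

```bash
python3 w.py w5; python3 -c "
import cv2;i=cv2.imread('pics/w5.png')[150:450,250:550];cv2.imwrite('pics/w5c.png',cv2.resize(i,(600,600),interpolation=cv2.INTER_CUBIC))"
```

```text
12.6833 [ 0.59294201 -0.1703959   0.14565861] [-4.600e-01  6.310e-01  1.538e+00 -1.000e-03  9.720e-01 -4.610e-01] [-5.35770113  1.76392709 23.75932035] [[-0.0005, 1.0, 0.0012], [1.0, 0.0005, -0.0013], [-0.0013, 0.0012, -1.0]] 0.2858357012640988 81.2745451927185
[ 0.59273886 -0.08890847  0.2781426 ]
rim 2380 [ 0.59303921 -0.16443591  0.07752877] [ 0.59292701 -0.16882515  0.07996411] [0.04860241 0.04318787 0.01986309]
```

View pics/w5c.png

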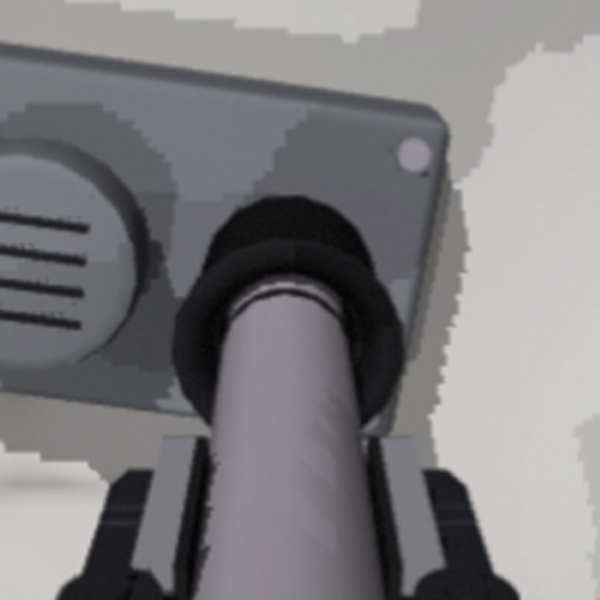

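The line sits in the funnel at the collet mouth. TCP height has stalled at 0.1457 (0.146 expected when home) while force climbed from 7 to 24 N, so this is the hard stop. I'll ease the load, release and retreat.

>>> play_rows --rows '[[[0,0,0],[0,0,-2.5],1],[[0,0,0],[0,0,0],1],[[0,0,0],[0,0,0],0.6],[[0,0,0],[0,0,0],0.4],[[0,0,0],[0,0,0],0.2],[[0,0,0],[0,0,0],0],[[0,0,0],[0,0,0],0],[[0,0,0],[0,0,0],0],[[0,0,0],[0,0,0],0]]'

```text
t: 13.48
tcp_pos: [0.5927, -0.1701, 0.1435]
tool_rot: [0.707, 0.707, -0.0, -0.0]
force: [-0.3, -0.9, -0.1]
finger_gap: 1.005
gripper_force: 0.0
```

>>> play_rows --rows '[[[0,0,0],[0,0,-5],0],[[0,0,0],[0,0,-10],0],[[0,0,0],[0,0,-20],0],[[0,0,0],[0,0,-20],0],[[0,0,0],[0,0,-20],0],[[0,0,0],[0,0,-20],0],[[0,0,0],[0,0,-15],0],[[0,0,0],[-20,0,0],0],[[0,0,0],[-30,0,0],0],[[0,0,0],[-30,0,0],0],[[0,0,0],[0,0,0],0],[[0,0,0],[0,0,0],0]]'

```text
t: 14.48
tcp_pos: [0.5927, -0.2519, 0.2547]
tool_rot: [0.708, 0.706, 0.0, 0.001]
force: [-0.2, 1.0, 0.1]
finger_gap: 0.998
gripper_force: 0.0
```

Run:
```python
from h import *
s=sense();print(s['t'],s['tcp_pos'],s['force'],s['finger_gap'])
ims=[]
for n in('side','wrist'):
    p,d=snapshot(n);P=cloud(cam(n),d)
    m=(np.hypot(P[...,0]-.593,P[...,1]+.171)<.02)&(P[...,2]>.1)&(P[...,2]<.22);print(n,m.sum(),np.percentile(P[m],[1,50,99],axis=0) if m.any() else '')
    m=m&(P[...,2]>.17);q=P[m];print('top',q.mean(0),np.percentile(q[:,2],90),(q.min(0)+q.max(0))/2)
    i=p[:,:,::-1]
    ims.append(cv2.resize(i[90:215,240:365],(400,400),interpolation=cv2.INTER_CUBIC) if n=='side' else cv2.resize(i,(400,400)))
cv2.imwrite('pics/f.png',np.hstack(ims))
```

```text
14.4833 [ 0.59271983 -0.25187163  0.25474797] [-0.17752994  1.03334044  0.13117432] 0.9983253076839739
side 446 [[ 0.58194747 -0.17805073  0.1008392 ]
 [ 0.59299162 -0.16044201  0.15090079]
 [ 0.60694624 -0.15575021  0.18839138]]
top [ 0.59360893 -0.16428447  0.18155762] 0.18777621719518223 [ 0.59457821 -0.16808335  0.17965206]
wrist 1621 [[ 0.58153237 -0.18232243  0.18201557]
 [ 0.59344997 -0.170606    0.1839576 ]
 [ 0.60535753 -0.15882254  0.18565097]]
top [ 0.5934916  -0.17058934  0.18393114] 0.18489140510230145 [ 0.59347266 -0.17056205  0.18398044]
```

View pics/f.png

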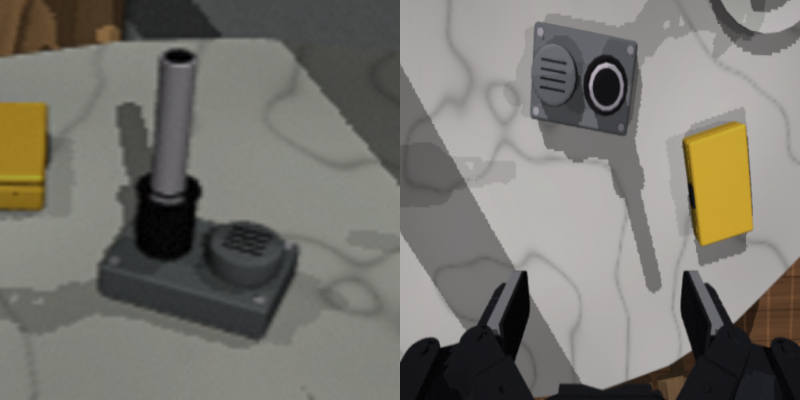

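The tube stands upright in the collet with its line at the mouth (168,195 in the left half). Its top is at about 0.184–0.188 m against the expected 0.186. The gripper is clear.

```bash
python3 -c "
from station import *
print(sign_off())"
```

```text
the job is handed in; nothing more can be done
None
```

The longer tube is pushed fully home in the aerator collet and released, standing upright; the shorter tube stayed in its stand, I saw no sign of anything else being moved, and the job was handed in at about 14.6 s.

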